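Clamp a bracket in the welding fixture

ROBOT

A 6-joint arm with a two-finger parallel gripper is mounted at the origin on the work surface. World frame = base frame: x ahead of the robot, y to its left, z up, the work surface at z = 0. Lengths are in m, angles in degrees, forces in N, time in s.
With the tool pointing down it reaches from about 0.4 to 0.825 m from the base axis. Payload 7 kg.
Tool frame: the origin (TCP) lies midway between the tips of the shut fingers; the grasp point (between the pads) lies 19 mm behind it; z points along the fingers, y is the direction in which the jaws open and shut (so a half turn about z gives the same grasp; the last joint's range is limited). The gripper opens to 88 mm and grips with 3 to 60 N. Pads are 19 mm wide; open, the fingers measure 130 mm over their backs; the gripper's body (78 mm by 193 mm) begins 47 mm behind the grasp point.
Start: joints at [88.929, 20.546, 0.682, 0, -70.136, -16.507], TCP at [0.204, 0.643, 0.227] pointing down, gripper open.
Joint ranges: [-176.03, 176.03], [-82.01, 121.73], [-58.28, 71.71], [-173.87, 95.51], [-174.79, -0.11], [-173.66, 173.66]. Speed limits (degrees/s): [136.94, 136.94, 172.46, 180, 180, 180].

INTERFACE

Orientations are given as [roll, pitch, yaw] about the fixed x, y, z axes, in that order (R = Rz(yaw) Ry(pitch) Rx(roll)).
In Python, from plant import sensors, cams, job gives the robot as it stands.
- The arm moves only by the tool move_arm, never from a script. Its argument "commands" is a list of rows, each a list of 7 numbers: the finger opening in cm, from 0 to 8.76, then the shift along the tool's x, y, z in cm, then the turn, a rotation vector about the tool's x, y, z in rad. In form: [[hand, x, y, z, wx, wy, wz], ...]. A call has exactly 8 rows; each row is the pose to reach, as a shift and turn from the pose commanded when the call began, along the tool's axes at that moment; what a row does not reach only later rows make up. A row lasts 1/8 s, in which the tool goes at most 62.5 mm and 10.7 degrees, less where a joint would pass 70% of its speed; a pose out of reach is approached as far as the arm can. A call with a gripper value outside its range is refused whole. The fingers move at their own pace and stop on an object; the grip force is fixed at half the most. Time passes only in rows, so rows that repeat a pose let the fingers close, or fill a call up. It gives the time, the measured TCP pose, the force and the opening at its end, in the units of the state.
- sensors.get_obs(): the state, without advancing time (a new reading comes with each control period).
- cams.snapshot(name): name is "side" or "top" or "wrist"; returns a dict with "frame" (384x512x3 uint8, red, green, blue), "camera_matrix" (3x3 intrinsics, pixels), "R" (3x3) and "t" (3): a world point X has camera coordinates R X + t. Camera axes: x right, y down, z forward; pixel columns grow to the right and rows downward; lengths in m; the calibration is good to about 2 mm. A picture is of the moment at which its call begins. There is no depth.
- job.close_job(): hands the job in, once; it reports no verdict.
The state is a dict: "clock": time; "joint_pos": joint angles; "qvel": joint speeds; "tau": joint torques, N m; "tool_pos": TCP position; "orientation": TCP orientation; "force": force on the tool from outside, world axes, zero at the start; "moment": the same for the moment, N m; "opening": finger opening in m.
Only numpy, scipy, OpenCV 4.12 (cv2) and the standard library are available. Lean on these libraries where they do the work, as an engineer would, in place of code of your own. Each camera call takes 0.05 s, during which the arm holds its last target.

TASK

The angle bracket lies ready in the welding fixture. With the fingers only, push the blue clamp strap round, red cam lever still up, until it is fully home against its stop over the bracket, then push the red cam lever all the way down so that the foot clamps the bracket. Grip and lift nothing, do not shift the bracket in its nest, leave the hammer, cup and wrench where they are, and finish clear of everything.

Things in the scene. Friction and masses are not known exactly. Their poses are not given: they have to be found in the camera images.
- fixture: Fixed dark steel base plate, 240 (x) x 280 (y) x 15 mm; origin at the centre of its underside, on the table. Position and yaw vary. The clamp post stands at (0, +50 mm) of its frame; the bracket's nest, with brass dowels up to 29 mm above the table, is centred at (0, -75 mm). A steel stop pin of 12 mm diameter at (-22, -5 mm) reaches 61 mm above the table: the strap comes to rest against it, with its length along the fixture's -y.
- strap (a joint): Swing of the blue strap about the upright post axis, rad, seen from above clockwise for growing values. 0: the strap points from the post along the fixture's +x. 1.571: fully home against the stop, pointing along the fixture's -y. Range -0.45 to 1.571; starts between -0.4 and 0.3. Stays where it is left: about 0.25 N m of friction (about 3 N of push at 85 mm from the axis).
- post_axis (a point): Point on the strap's upright turning axis, 53 mm above the table (the strap's mid-height).
- strap_mid (a point): Point on the strap's centre line 85 mm from the turning axis at mid-height; the usual place to push its side. The blue strap is a flat bar 32 mm wide and 16 mm thick, its underside 45 mm and its top 61 mm above the table, reaching from 20 mm behind the axis to 130 mm in front of it. Local x points along the strap to its free end. A steel boss of 26 mm diameter stands 12 mm above the strap 113 mm from the axis, with a screw end up to 79 mm above the table.
- foot: Black rubber pressure foot, 24 mm diameter, under the strap 113 mm from the turning axis; origin at the height of the strap's underside. Its lower face is 25 mm above the table when the lever is up, 4 mm above the bracket; the lever drives it down onto the bracket.
- lever (a joint): Cam lever angle, rad. 0: standing up, leaning 25 degrees from vertical away from the strap's free end. Grows as it is pushed outward and down; 1.05: fully down on its stop, 5 degrees above level. Starts at 0 to 0.15. Stays where it is left: 0.35 N m of friction (4 N at 85 mm from the pivot); over the bracket the foot bites at about 0.83 rad and the push rises to about 7 N; no spring-back.
- lever_pivot (a point): Lever's hinge, on the strap's turning axis, 86 mm above the table; the hinge line is level and square to the strap. The lever turns with the strap.
- lever_grip (a point): Centre of the red paddle, 85 mm from the lever's pivot along the lever. The paddle is 30 mm wide, 14 mm thick, and reaches from 50 to 115 mm from the pivot.
- bracket: Loose bright metal angle bracket, 0.7 kg, 120 (x) x 100 (y) mm, 6 mm thick, with an upright flange 50 mm high on its -x edge; origin at the centre of its underside, 15 mm above the table. Its axes are the fixture's.
- hammer: Loose bystander: hammer, 260 mm long, lying on the table on the fixture's -y side, along x of the fixture.
- cup_mid (a point): Loose bystander: middle of a white plastic cup, 72 mm wide and 95 mm high, standing on the fixture's +y side.
- wrench: Loose bystander: wrench, 180 mm long, lying on the table beyond the fixture's +x side.
Things that resemble listed ones, but are neither listed nor needed, are in the scene too. What is shaped like the bracket but turquoise or yellow is not meant.

How it is judged:
By the outcome, as a careful person would: the job done as asked, in the order asked, and still so for the second after the job is handed in, with the robot touching nothing.
It also fails if it takes over 53 s, if anything falls off the work surface, if the arm or the gripper's body presses on something with over 40 N, if the wrist force passes 120 N, or if a joint passes its speed limit or range.

## Working session

There is one attempt and no reset: what is moved stays moved. The work goes in short steps, Python scripts to look and compute and a tool call to move; the robot and the scene stay as the last step left them, time stands still between calls to the robot, and variables do not carry over. Pictures are saved under pics/ and viewed, and the job is handed in when it is done.

Besides the shell and the picture viewer there is one more tool, called after "Emit:" as name(argument=value, ...) on one line, values as JSON. move_arm: Moves the arm, as the interface text tells. Its arguments: {"type":"object","properties":{"commands":{"type":"array"}},"required":["commands"]}

```bash
ls; mkdir -p pics; python3 - <<'E'
from plant import sensors,cams
import cv2,pickle
o=sensors.get_obs();print(o)
d={}
for n in("side","top","wrist"):
    s=cams.snapshot(n);d[n]=s
    cv2.imwrite(f"pics/{n}0.png",s["frame"][:,:,::-1]);print(n,s["R"],s["t"],s["camera_matrix"])
pickle.dump(d,open("s0.pkl","wb"))
E
```

```text
pics
{'clock': 0.0, 'joint_pos': array([ 8.89298352e+01,  2.05933630e+01,  6.32111617e-01, -2.02453194e-02,
       -7.01362667e+01, -1.65080349e+01]), 'qvel': array([-0.07695156,  0.0400973 ,  0.02626615, -0.00330282,  0.00695179,
        0.05533068]), 'tau': array([ 6.83572307e-04, -5.82715702e+01,  2.93057334e+01,  6.99730799e+00,
        7.06884879e-03, -1.45002259e-04]), 'tool_pos': array([0.20371893, 0.64299211, 0.22558792]), 'orientation': array([ 1.79901093e+02, -9.46536010e-03, -1.75850867e+01]), 'force': array([-0.51313788, -0.63919006,  0.57785171]), 'moment': array([-0.01508858,  0.01399614,  0.00962091]), 'opening': 0.08784214189090228}
side [[ 0.91542282 -0.40249005 -0.00167813]
 [-0.20417568 -0.46077577 -0.86371175]
 [ 0.34686215  0.79100408 -0.50398333]] [-0.46741532  0.21669878  1.22257855] [[499.69441261   0.         251.33601172]
 [  0.         499.69441261 183.7515833 ]
 [  0.           0.           1.        ]]
top [[-0.02963874 -0.99953871  0.00662649]
 [-0.99668824  0.02905069 -0.07595142]
 [ 0.07572388 -0.00885565 -0.9970895 ]] [0.06391556 0.52896869 1.13936381] [[417.88424167   0.         250.51705405]
 [  0.         417.88424167 188.35651747]
 [  0.           0.           1.        ]]
wrist [[-0.30165709 -0.95341373  0.00229282]
 [-0.91109929  0.28897578  0.2939236 ]
 [-0.28089336  0.08657516 -0.95582617]] [ 0.67378278 -0.0366664   0.39102998] [[341.89612109   0.         260.84309369]
 [  0.         341.89612109 188.36145101]
 [  0.           0.           1.        ]]
```

View pics/top0.png

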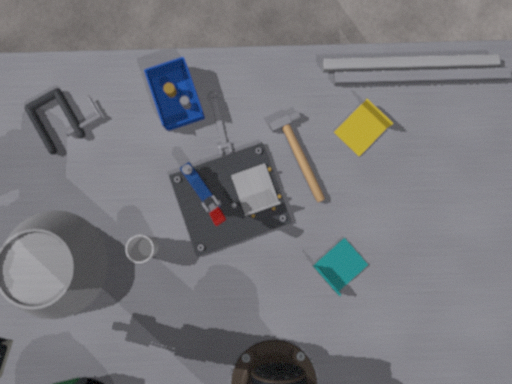

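View pics/side0.png

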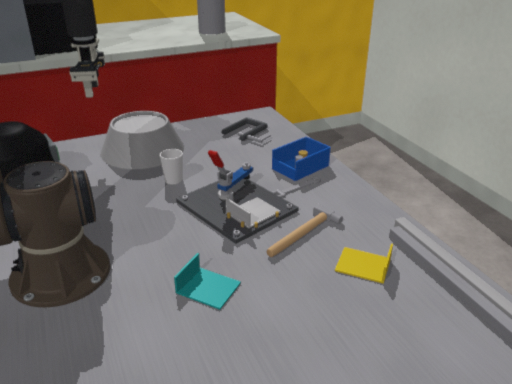

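View pics/wrist0.png

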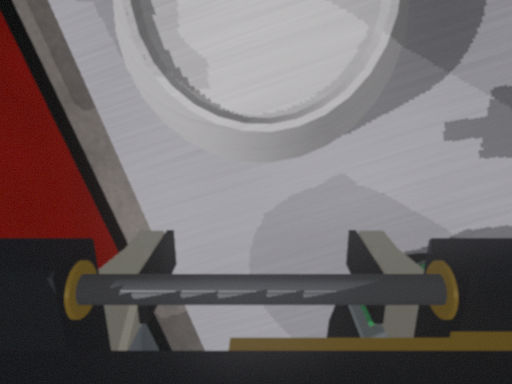

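```bash
python3 - <<'E'
import cv2,pickle
d=pickle.load(open("s0.pkl","rb"))
for n,(x0,y0,x1,y1) in dict(top=(160,130,310,265),side=(150,135,330,260)).items():
    f=d[n]["frame"][y0:y1,x0:x1,::-1]
    k=4.4 if n=="side" else 4.4
    cv2.imwrite(f"pics/{n}0z.png",cv2.resize(f,None,fx=k,fy=k,interpolation=cv2.INTER_CUBIC))
E
```

```text
(no output)
```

View pics/top0z.png

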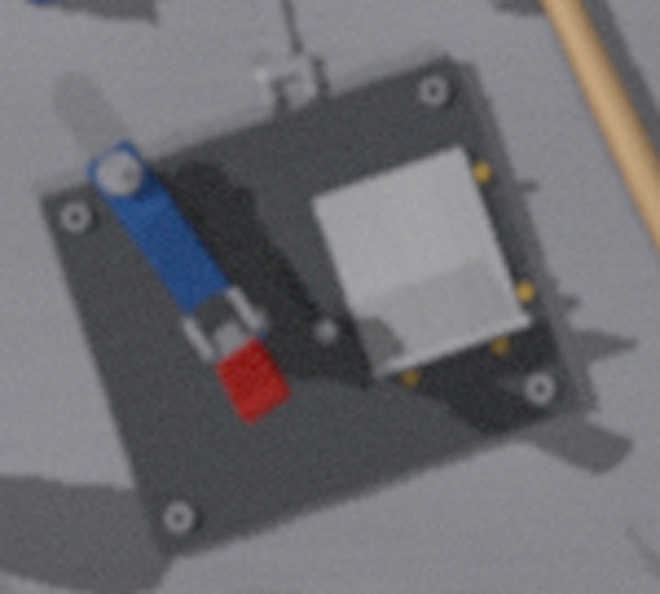

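View pics/side0z.png

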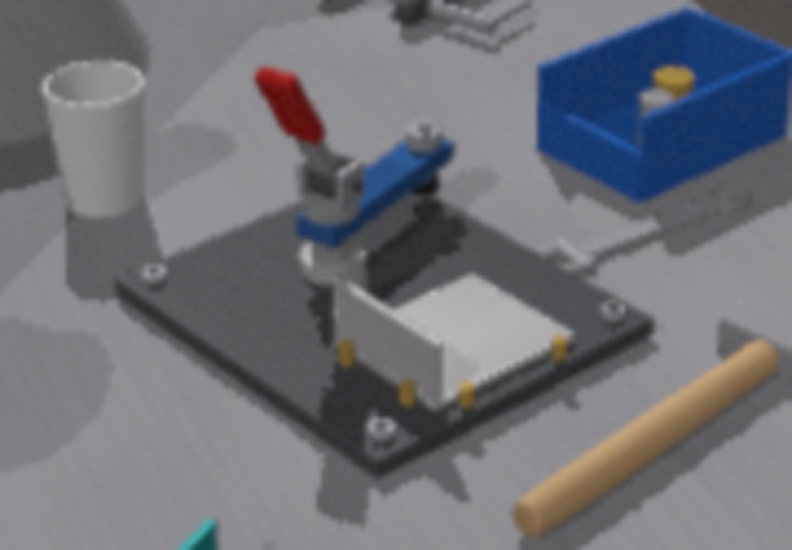

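```bash
cat > h.py <<'E'
import numpy as np
def ray(s,u,v,z):
    d=np.linalg.solve(s["camera_matrix"],[u,v,1.]);R=s["R"];t=s["t"]
    c=-R.T@t; w=R.T@d
    return c+w*(z-c[2])/w[2]
def proj(s,X):
    p=s["camera_matrix"]@(s["R"]@np.asarray(X)+s["t"]);return p[:2]/p[2]
E
python3 - <<'E'
import pickle,numpy as np
from h import *
d=pickle.load(open("s0.pkl","rb"));T=d["top"];S=d["side"]
g=lambda a,b,z:ray(T,a/4.4+160,b/4.4+130,z)
gs=lambda a,b,z:ray(S,a/4.4+150,b/4.4+135,z)
sc=np.array([g(*p,.018) for p in [(76,217),(434,91),(540,388),(179,517)]])
ss=np.array([gs(*p,.018) for p in [(613,311),(381,430),(153,273)]])
print(sc,"\nside",ss)
c=sc.mean(0); 
ey=(sc[0]-sc[1]+sc[3]-sc[2])/2; ex=(sc[0]-sc[3]+sc[1]-sc[2])/2
print(np.linalg.norm(ex),np.linalg.norm(ey))
y1=np.arctan2(-ey[0],ey[1]);y2=np.arctan2(ex[1],ex[0]);yaw=(y1+y2)/2
print("c",c,"yaw",np.degrees([y1,y2]))
def F(x,y,z):
    return np.array([c[0]+x*np.cos(yaw)-y*np.sin(yaw),c[1]+x*np.sin(yaw)+y*np.cos(yaw),z])
P=F(0,.05,.053);pin=F(-.022,-.005,.061)
print("post",P,"pin",pin,"measpin",g(326,331,.061))
b=g(120,172,.075);bs=gs(424,135,.075)
print("boss",b,bs,np.linalg.norm((b-P)[:2]))
a=np.arctan2((b-P)[1],(b-P)[0]); print("strap angle",yaw-a, "world dir",np.degrees(a))
r=g(253,380,.17);print("lever top~",r)
cup=gs(95,80,.095);print("cup top",cup, ray(T,140,249,.095))
print("br corners",[g(*p,.021).round(3) for p in[(462,150),(313,200)]], F(.06,-.125,.021),F(.06,-.025,.021))
np.savez("fix.npz",c=c,yaw=yaw)
E
```

```text
[[ 0.56188466  0.25112025  0.018     ]
 [ 0.63578495  0.02248116  0.018     ]
 [ 0.44549593 -0.03825106  0.018     ]
 [ 0.37189019  0.18999353  0.018     ]] 
side [[ 0.63787132  0.01603745  0.018     ]
 [ 0.44772143 -0.04536505  0.018     ]
 [ 0.37497432  0.18439878  0.018     ]]
0.1996654297526274 0.24005245934563563
c [0.50376393 0.10633597 0.018     ] yaw [17.89280191 17.76765942]
post [0.48845405 0.15393437 0.053     ] pin [0.48435163 0.09483978 0.061     ] measpin [0.48367548 0.09382972 0.061     ]
boss [0.58246597 0.21475375 0.075     ] [0.57922823 0.19382331 0.075     ] 0.11196981047729382
strap angle -0.263019662544172 world dir 32.90014725569219
lever top~ [0.45413535 0.1308965  0.17      ]
cup top [0.38272476 0.33097506 0.095     ] [0.37746663 0.33655786 0.095     ]
br corners [array([0.597, 0.006, 0.021]), array([0.568, 0.101, 0.021])] [0.59915671 0.00571183 0.021     ] [0.56853695 0.10090863 0.021     ]
```

```bash
cat >> h.py <<'E'
def rows(base,targets,hand=0):
    # base/targets: x,y,z (m), yaw(deg); tool pointing down
    x,y,z,w=base;a=np.radians(w)
    for t in targets:
        d=np.array(t[:3])-[x,y,z]
        print([hand,round(100*(d[0]*np.cos(a)+d[1]*np.sin(a)),2),round(100*(d[0]*np.sin(a)-d[1]*np.cos(a)),2),round(-100*d[2],2),0,0,round(-np.radians(t[3]-w),3)])
E
python3 - <<'E'
from h import *
b=np.array([.204,.643,.227,-17.58]);t=np.array([.527,.250,.15,32.9])
rows(b,[b+(t-b)*k/8*np.array([1,1,1,1]) for k in range(1,9)])
E
```

```text
[0, np.float64(5.33), np.float64(3.46), np.float64(0.96), 0, 0, np.float64(-0.11)]
[0, np.float64(10.67), np.float64(6.93), np.float64(1.93), 0, 0, np.float64(-0.22)]
[0, np.float64(16.0), np.float64(10.39), np.float64(2.89), 0, 0, np.float64(-0.33)]
[0, np.float64(21.33), np.float64(13.85), np.float64(3.85), 0, 0, np.float64(-0.441)]
[0, np.float64(26.66), np.float64(17.32), np.float64(4.81), 0, 0, np.float64(-0.551)]
[0, np.float64(32.0), np.float64(20.78), np.float64(5.78), 0, 0, np.float64(-0.661)]
[0, np.float64(37.33), np.float64(24.25), np.float64(6.74), 0, 0, np.float64(-0.771)]
[0, np.float64(42.66), np.float64(27.71), np.float64(7.7), 0, 0, np.float64(-0.881)]
```

Emit:
move_arm(commands=[[0,5.3,3.5,0,0,0,-0.11],[0,10.7,6.9,0,0,0,-0.22],[0,16,10.4,0,0,0,-0.33],[0,21.3,13.9,0,0,0,-0.44],[0,26.7,17.3,0,0,0,-0.55],[0,32,20.8,1,0,0,-0.66],[0,37.3,24.2,3,0,0,-0.77],[0,42.7,27.7,5,0,0,-0.88]])

```text
clock: 1.15
tool_pos: [0.5187, 0.2604, 0.181]
orientation: [-180.0, -0.0, 33.1]
force: [0.5, 0.6, -0.1]
opening: 0.0129
```

Emit:
move_arm(commands=[[0,0,0,0.7,0,0,0],[0,0,0,1.4,0,0,0],[0,0,0,2,0,0,0],[0,0,0,2.7,0,0,0],[0,0,0,2.7,0,0,0],[0,0,0,2.7,0,0,0],[0,0,0,2.7,0,0,0],[0,0,0,2.7,0,0,0]])

```text
clock: 2.15
tool_pos: [0.5178, 0.2621, 0.1545]
orientation: [-180.0, -0.0, 32.8]
force: [-0.4, 0.5, 0.0]
opening: 0.0003
```

```bash
cat > look.py <<'E'
import sys,cv2,pickle
from plant import sensors,cams
tag=sys.argv[1];d={}
o=sensors.get_obs();print(o["clock"],o["tool_pos"].round(4),o["orientation"].round(2),o["force"].round(1),o["moment"].round(2),o["joint_pos"].round(1))
for n,(x0,y0,x1,y1) in dict(top=(140,110,310,265),side=(150,70,330,260)).items():
    if n not in sys.argv[2:]: continue
    s=cams.snapshot(n);d[n]=s
    f=s["frame"][y0:y1,x0:x1,::-1]
    k=4 if n=="top" else 3
    cv2.imwrite(f"pics/{n}{tag}.png",cv2.resize(f,None,fx=k,fy=k,interpolation=cv2.INTER_CUBIC))
pickle.dump(d,open(f"s{tag}.pkl","wb"))
E
python3 look.py 1 top side
```

```text
2.15 [0.5178 0.2621 0.1545] [-1.800e+02 -2.000e-02  3.284e+01] [-0.4  0.5  0. ] [-0.06  0.03  0.03] [ 46.2  15.  -17.3   0.  -57.7  76.7]
```

View pics/top1.png

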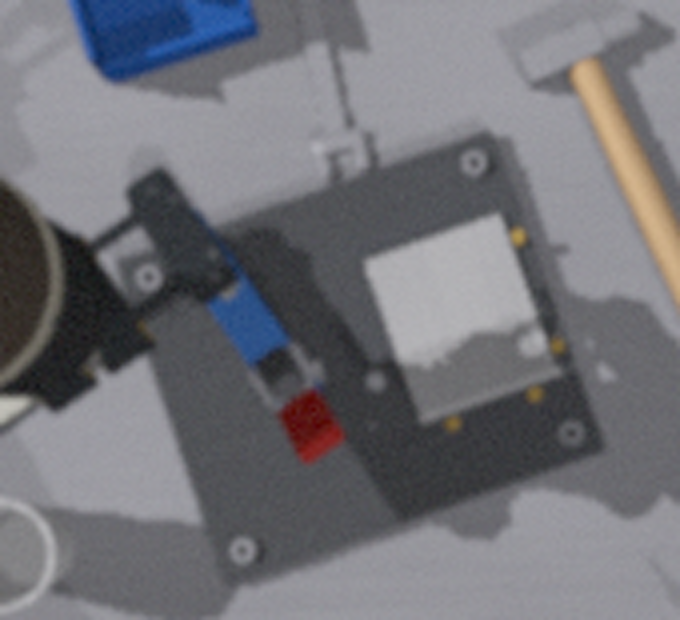

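View pics/side1.png

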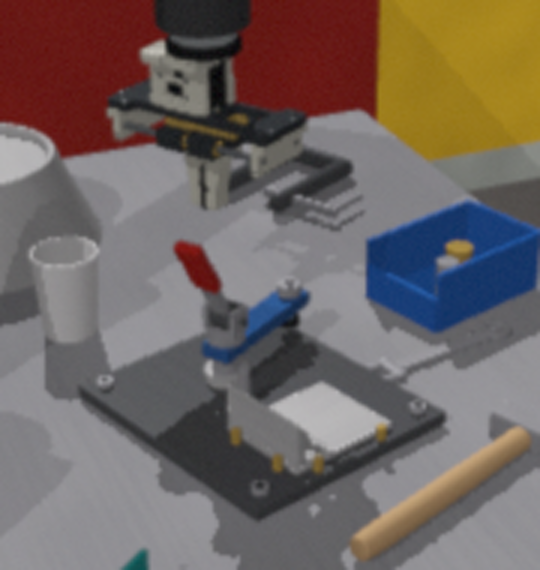

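```bash
python3 - <<'E'
from h import *
import pickle
d=pickle.load(open("s1.pkl","rb"))
p=proj(d["side"],[.5178,.2621,.1545]);print("side tip expected zoom",(p-[150,70])*3)
F=np.load("fix.npz");c=F["c"];yaw=float(F["yaw"])
for z,X in((.053,.0),):
    pass
S=d["side"]
b=[.5825,.2148,.073];print("boss proj in side",(proj(S,b)-[150,70])*3)
c=c+[.001,-.002,0]
P=np.array([c[0]-.05*np.sin(yaw),c[1]+.05*np.cos(yaw)]);print(P)
def pose(al,off,r=.085,z=.048):
    u=np.array([np.cos(al),np.sin(al)]);n=np.array([-u[1],u[0]])
    return [*(P+r*u+off*n),z,np.degrees(al)]
a0=np.radians(32.9)
base=[.5178,.2621,.1545,32.84]
rows(base,[pose(a0,.062,z=.14),pose(a0,.062,z=.048),pose(a0,.045,z=.048)])
E
```

```text
side tip expected zoom [206.95455394 201.06325905]
boss proj in side [284.03084856 279.41538312]
[0.48945405 0.15193437]
[0, np.float64(0.14), np.float64(1.51), np.float64(1.45), 0, 0, np.float64(-0.001)]
[0, np.float64(0.14), np.float64(1.51), np.float64(10.65), 0, 0, np.float64(-0.001)]
[0, np.float64(0.14), np.float64(3.21), np.float64(10.65), 0, 0, np.float64(-0.001)]
```

Emit:
move_arm(commands=[[0,0.2,0.5,3,0,0,0],[0,0.2,1,6,0,0,0],[0,0.2,1.4,9,0,0,0],[0,0.2,1.4,10.7,0,0,0],[0,0.2,1.4,10.7,0,0,0],[0,0.2,1.4,10.7,0,0,0],[0,0.2,1.4,10.7,0,0,0],[0,0.2,1.4,10.7,0,0,0]])

```text
clock: 3.25
tool_pos: [0.5273, 0.2518, 0.0481]
orientation: [-180.0, -0.1, 32.9]
force: [-0.5, 0.3, 0.4]
opening: 0.0002
```

```bash
python3 look.py 2 top side
```

```text
3.25 [0.5273 0.2518 0.0481] [-1.7998e+02 -9.0000e-02  3.2850e+01] [-0.5  0.3  0.4] [-0.08 -0.05  0.04] [ 44.7  22.1 -23.4   0.  -44.5  78.2]
```

View pics/side2.png

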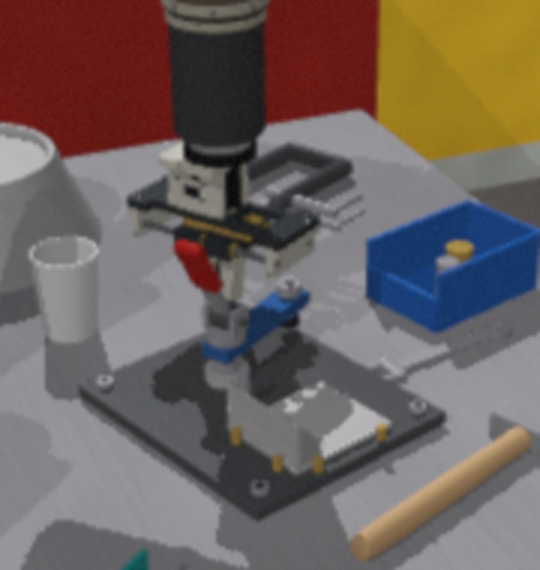

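View pics/top2.png

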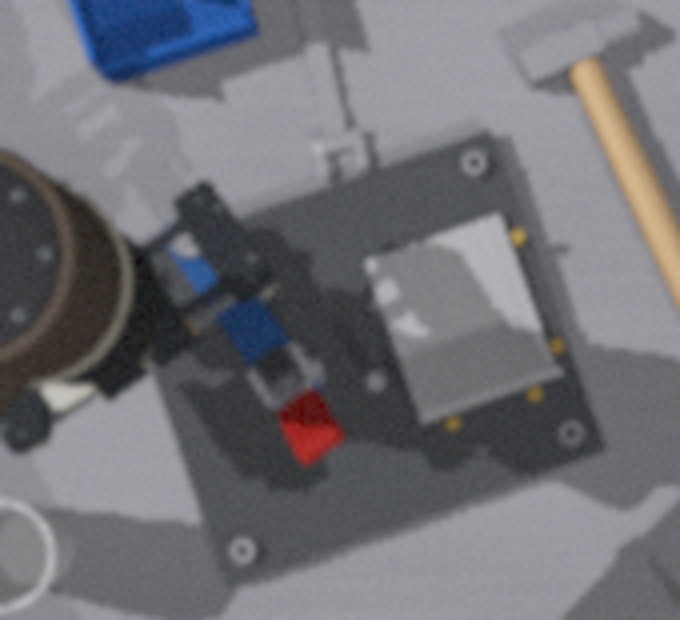

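```bash
cat >> h.py <<'E'
P=np.array([.4885,.154])
def pose(ald,off,r=.085,z=.048):
    al=np.radians(ald)
    u=np.array([np.cos(al),np.sin(al)]);n=np.array([-u[1],u[0]])
    return [*(P+r*u+off*n),z,ald]
E
python3 - <<'E'
from h import *
base=[.5273,.2518,.0481,32.85]
rows(base,[pose(32.9,o) for o in(.057,.050,.044,.039)]+[pose(32.9-k*3.5,.037) for k in(1,2,3,4)])
print()
b=pose(32.9-14,.037)
rows(b,[pose(32.9-14-k*4.5,.037) for k in range(1,9)])
print(pose(32.9-14-36,.037))
E
```

```text
[0, np.float64(-0.07), np.float64(0.4), np.float64(0.01), 0, 0, np.float64(-0.001)]
[0, np.float64(-0.07), np.float64(1.1), np.float64(0.01), 0, 0, np.float64(-0.001)]
[0, np.float64(-0.07), np.float64(1.7), np.float64(0.01), 0, 0, np.float64(-0.001)]
[0, np.float64(-0.07), np.float64(2.2), np.float64(0.01), 0, 0, np.float64(-0.001)]
[0, np.float64(0.14), np.float64(2.93), np.float64(0.01), 0, 0, np.float64(0.06)]
[0, np.float64(0.32), np.float64(3.47), np.float64(0.01), 0, 0, np.float64(0.121)]
[0, np.float64(0.47), np.float64(4.01), np.float64(0.01), 0, 0, np.float64(0.182)]
[0, np.float64(0.58), np.float64(4.57), np.float64(0.01), 0, 0, np.float64(0.243)]

[0, np.float64(0.26), np.float64(0.68), np.float64(-0.0), 0, 0, np.float64(0.079)]
[0, np.float64(0.47), np.float64(1.38), np.float64(-0.0), 0, 0, np.float64(0.157)]
[0, np.float64(0.63), np.float64(2.09), np.float64(-0.0), 0, 0, np.float64(0.236)]
[0, np.float64(0.73), np.float64(2.81), np.float64(-0.0), 0, 0, np.float64(0.314)]
[0, np.float64(0.77), np.float64(3.53), np.float64(-0.0), 0, 0, np.float64(0.393)]
[0, np.float64(0.75), np.float64(4.26), np.float64(-0.0), 0, 0, np.float64(0.471)]
[0, np.float64(0.68), np.float64(4.99), np.float64(-0.0), 0, 0, np.float64(0.55)]
[0, np.float64(0.55), np.float64(5.7), np.float64(-0.0), 0, 0, np.float64(0.628)]
[np.float64(0.5806218982914534), np.float64(0.16437091390279235), 0.048, -17.1]
```

Emit:
move_arm(commands=[[0,0,0.4,0,0,0,0],[0,0,1.1,0,0,0,0],[0,0,1.7,0,0,0,0],[0,0,2.2,0,0,0,0],[0,0.15,2.9,0,0,0,0.06],[0,0.3,3.5,0,0,0,0.12],[0,0.5,4,0,0,0,0.18],[0,0.6,4.6,0,0,0,0.24]])

```text
clock: 4.35
tool_pos: [0.557, 0.2161, 0.0471]
orientation: [-180.0, 0.0, 19.0]
force: [-1.9, 2.2, 0.0]
opening: 0.0002
```

```bash
python3 look.py 3 top side
```

```text
4.35 [0.557  0.2161 0.0471] [-1.7997e+02  1.0000e-02  1.8970e+01] [-1.9  2.2  0. ] [ 0.82  0.7  -0.01] [ 39.9  23.2 -21.6  -0.  -45.2  69.1]
```

View pics/top3.png

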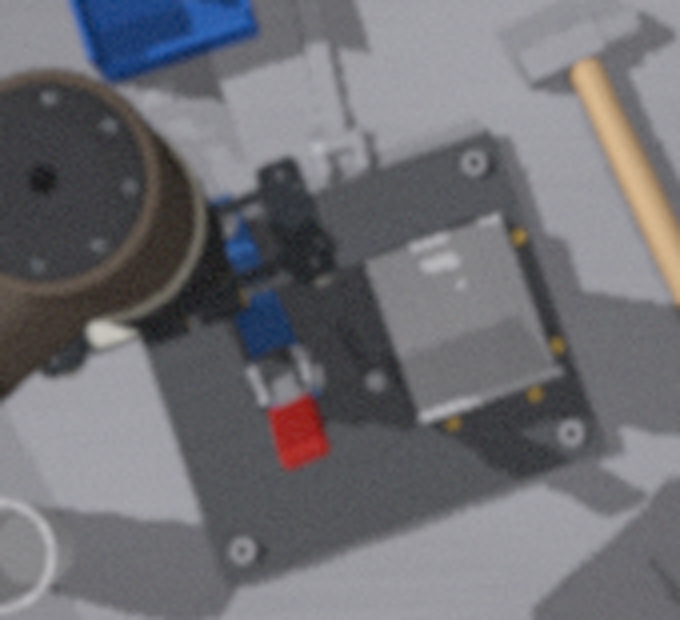

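Contact: 3 N, the strap is turning with the fingers, lever untouched. Continuing along the arc.

Emit:
move_arm(commands=[[0,0.25,0.7,0,0,0,0.08],[0,0.5,1.4,0,0,0,0.16],[0,0.6,2.1,0,0,0,0.24],[0,0.7,2.8,0,0,0,0.31],[0,0.75,3.5,0,0,0,0.39],[0,0.75,4.3,0,0,0,0.47],[0,0.7,5,0,0,0,0.55],[0,0.55,5.7,0,0,0,0.63]])

```text
clock: 5.45
tool_pos: [0.5809, 0.1643, 0.0472]
orientation: [-180.0, -0.0, -17.1]
force: [-0.7, 3.3, -0.6]
opening: 0.0005
```

```bash
python3 - <<'E'
from h import *
from plant import sensors
o=sensors.get_obs();print(o["force"],o["tool_pos"],o["orientation"])
p=o["tool_pos"];w=o["orientation"][2]
rows([*p,w],[pose(-17.1-k*4.5,.037) for k in range(1,9)])
E
```

```text
[-0.74990958  3.29534314 -0.5801892 ] [0.58093552 0.16430094 0.04717809] [-1.79950840e+02 -1.06688390e-02 -1.70592594e+01]
[0, np.float64(0.23), np.float64(0.68), np.float64(-0.08), 0, 0, np.float64(0.079)]
[0, np.float64(0.44), np.float64(1.38), np.float64(-0.08), 0, 0, np.float64(0.158)]
[0, np.float64(0.6), np.float64(2.09), np.float64(-0.08), 0, 0, np.float64(0.236)]
[0, np.float64(0.69), np.float64(2.81), np.float64(-0.08), 0, 0, np.float64(0.315)]
[0, np.float64(0.73), np.float64(3.54), np.float64(-0.08), 0, 0, np.float64(0.393)]
[0, np.float64(0.72), np.float64(4.27), np.float64(-0.08), 0, 0, np.float64(0.472)]
[0, np.float64(0.65), np.float64(4.99), np.float64(-0.08), 0, 0, np.float64(0.55)]
[0, np.float64(0.52), np.float64(5.71), np.float64(-0.08), 0, 0, np.float64(0.629)]
```

Emit:
move_arm(commands=[[0,0.25,0.7,0,0,0,0.08],[0,0.45,1.4,0,0,0,0.16],[0,0.6,2.1,0,0,0,0.24],[0,0.7,2.8,0,0,0,0.31],[0,0.75,3.5,0,0,0,0.39],[0,0.7,4.3,0,0,0,0.47],[0,0.65,5,0,0,0,0.55],[0,0.5,5.7,0,0,0,0.63]])

```text
clock: 6.45
tool_pos: [0.5696, 0.1085, 0.0474]
orientation: [-179.9, -0.0, -53.2]
force: [1.7, 2.7, -2.2]
opening: 0.0005
```

```bash
python3 look.py 4 top side; python3 - <<'E'
from h import *
from plant import sensors
o=sensors.get_obs()
p=o["tool_pos"];w=o["orientation"][2]
rows([*p,w],[pose(-53.1-k*3.2,.037) for k in range(1,7)]+[pose(-72.2,.035),pose(-72.2,.034)])
E
```

```text
6.45 [0.5696 0.1085 0.0474] [-1.7988e+02 -1.0000e-02 -5.3150e+01] [ 1.7  2.7 -2.2] [ 1.12 -0.56 -0.  ] [ 30.1  21.8 -24.   -0.  -44.1   6.8]
[0, np.float64(0.16), np.float64(0.44), np.float64(-0.06), 0, 0, np.float64(0.056)]
[0, np.float64(0.33), np.float64(0.93), np.float64(-0.06), 0, 0, np.float64(0.112)]
[0, np.float64(0.47), np.float64(1.43), np.float64(-0.06), 0, 0, np.float64(0.168)]
[0, np.float64(0.58), np.float64(1.94), np.float64(-0.06), 0, 0, np.float64(0.223)]
[0, np.float64(0.66), np.float64(2.45), np.float64(-0.06), 0, 0, np.float64(0.279)]
[0, np.float64(0.71), np.float64(2.96), np.float64(-0.06), 0, 0, np.float64(0.335)]
[0, np.float64(0.65), np.float64(3.13), np.float64(-0.06), 0, 0, np.float64(0.333)]
[0, np.float64(0.61), np.float64(3.23), np.float64(-0.06), 0, 0, np.float64(0.333)]
```

View pics/side4.png

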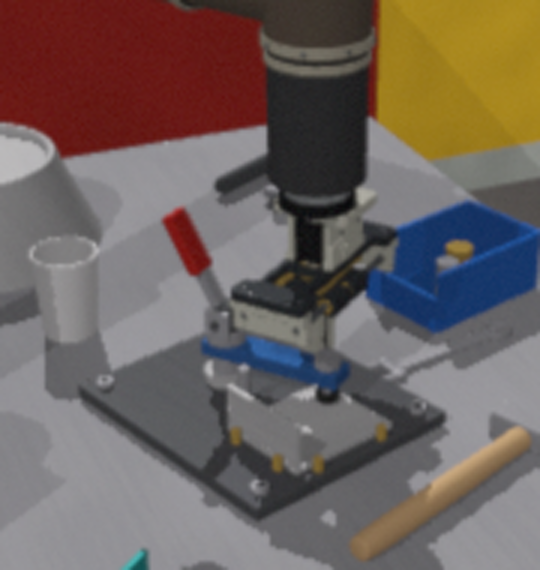

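View pics/top4.png

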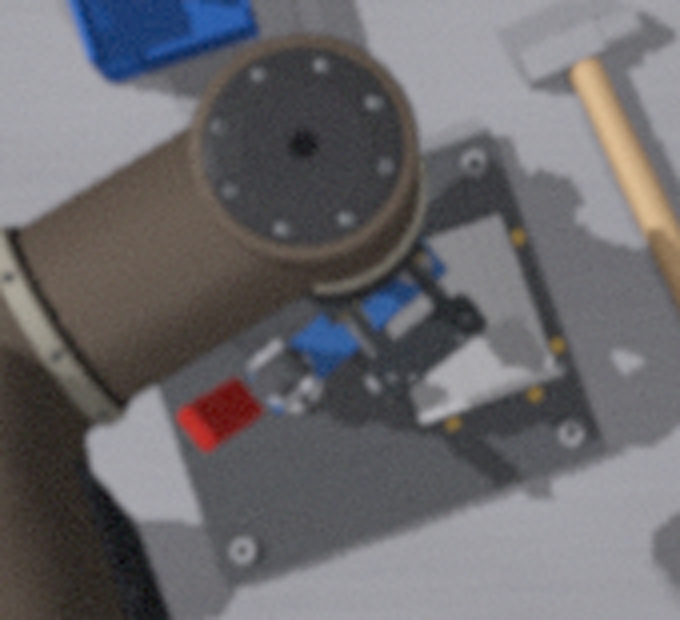

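Emit:
move_arm(commands=[[0,0.15,0.4,0,0,0,0.055],[0,0.3,0.9,0,0,0,0.11],[0,0.45,1.4,0,0,0,0.17],[0,0.6,1.9,0,0,0,0.22],[0,0.65,2.4,0,0,0,0.28],[0,0.7,2.8,0,0,0,0.335],[0,0.7,3.0,0,0,0,0.335],[0,0.7,3.0,0,0,0,0.335]])

```text
clock: 7.55
tool_pos: [0.5495, 0.0845, 0.0474]
orientation: [-180.0, -0.0, -72.2]
force: [2.5, -0.0, 1.3]
opening: 0.0005
```

```bash
python3 look.py 5 side; python3 - <<'E'
from h import *
from plant import sensors
o=sensors.get_obs()
p=o["tool_pos"];w=o["orientation"][2]
rows([*p,w],[pose(-72.2,.037)])
E
```

```text
7.55 [0.5495 0.0845 0.0474] [-179.97   -0.    -72.15] [ 2.5 -0.   1.3] [ 0.37 -0.85 -0.01] [ 28.9  19.9 -27.    0.  -43.  -11.1]
[0, np.float64(0.02), np.float64(-0.01), np.float64(-0.06), 0, 0, np.float64(0.0)]
```

View pics/side5.png

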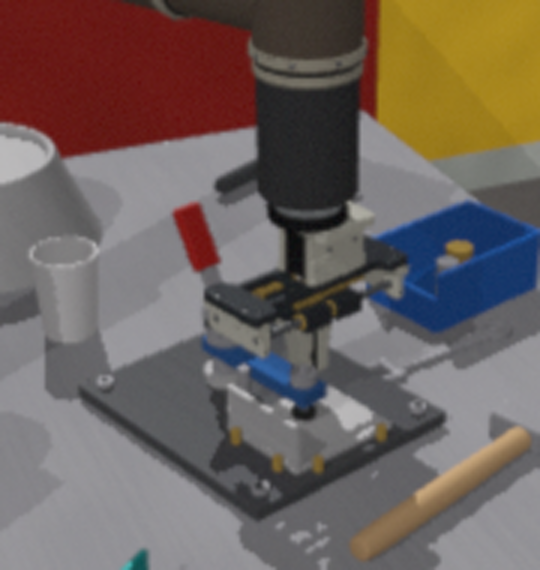

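Emit:
move_arm(commands=[[0,0,0.05,0,0,0,0],[0,0,0.1,0,0,0,0],[0,0,0.15,0,0,0,0],[0,0,0.2,0,0,0,0],[0,0,0.25,0,0,0,0],[0,0,0.3,0,0,0,0],[0,0,0.3,0,0,0,0],[0,0,0.3,0,0,0,0]])

```text
clock: 8.6
tool_pos: [0.5476, 0.0837, 0.0474]
orientation: [-179.9, -0.0, -72.3]
force: [8.4, -1.3, -3.3]
opening: 0.0004
```

Emit:
move_arm(commands=[[0,0,0.05,0,0,0,0],[0,0,0.1,0,0,0,0],[0,0,0.15,0,0,0,0],[0,0,0.2,0,0,0,0],[0,0,0.2,0,0,0,0],[0,0,0.2,0,0,0,0],[0,0,0.2,0,0,0,0],[0,0,0.2,0,0,0,0]])

```text
clock: 9.6
tool_pos: [0.5475, 0.0838, 0.0476]
orientation: [-179.7, -0.0, -72.2]
force: [13.9, -1.6, -8.9]
opening: 0.0007
```

Emit:
move_arm(commands=[[0,0,-1,0,0,0,0],[0,0,-2.5,0,0,0,0],[0,0,-2.5,-3,0,0,0],[0,0,-2.5,-7,0,0,0],[0,0,-2.5,-11,0,0,0],[0,0,-2.5,-14,0,0,0],[0,0,-2.5,-15,0,0,0],[0,0,-2.5,-15,0,0,0]])

```text
clock: 10.6
tool_pos: [0.5682, 0.0906, 0.1971]
orientation: [180.0, 0.0, -72.3]
force: [-0.7, 0.3, -0.7]
opening: 0.0007
```

```bash
python3 look.py 6 side top; python3 - <<'E'
from h import *
from plant import sensors
o=sensors.get_obs()
p=o["tool_pos"];w=o["orientation"][2]
rows([*p,w],[pose(-72.2,0,r=0,z=.19),pose(-72.2,0,r=0,z=.168)])
E
```

```text
10.6 [0.5682 0.0906 0.1971] [ 1.7999e+02  2.0000e-02 -7.2300e+01] [-0.7  0.3 -0.7] [ 0.08  0.04 -0.02] [ 28.5  12.5 -14.6  -0.  -62.9 -10.8]
[0, np.float64(-8.47), np.float64(5.58), np.float64(0.58), 0, 0, np.float64(-0.002)]
[0, np.float64(-8.47), np.float64(5.58), np.float64(2.78), 0, 0, np.float64(-0.002)]
```

View pics/side6.png

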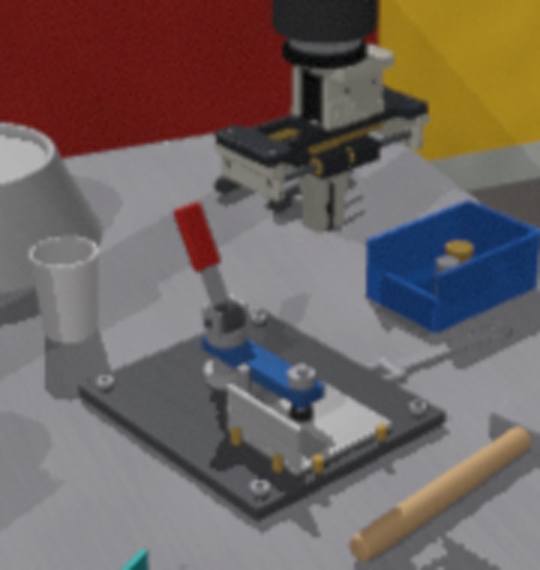

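View pics/top6.png

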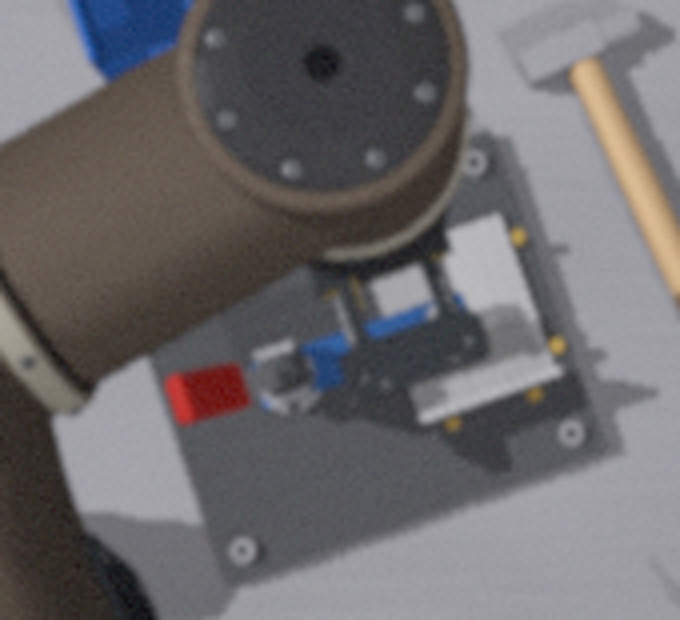

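Emit:
move_arm(commands=[[0,-2,1.5,0,0,0,0],[0,-4,3,0,0,0,0],[0,-6.5,4.5,0,0,0,0],[0,-8.5,5.6,0,0,0,0],[0,-8.5,5.6,1,0,0,0],[0,-8.5,5.6,2,0,0,0],[0,-8.5,5.6,2.8,0,0,0],[0,-8.5,5.6,2.8,0,0,0]])

```text
clock: 11.7
tool_pos: [0.4888, 0.1536, 0.168]
orientation: [179.9, -0.0, -72.3]
force: [0.4, -0.3, -1.1]
opening: 0.0003
```

```bash
python3 look.py 7 side top; python3 - <<'E'
from h import *
from plant import sensors
import pickle
o=sensors.get_obs()
T=pickle.load(open("s6.pkl","rb"))["top"]
g=ray(T,207/4+140,394/4+110,.165);v=P-g[:2];print("lever dir away->strap ang",np.degrees(np.arctan2(v[1],v[0])),np.linalg.norm(v))
p=o["tool_pos"];w=o["orientation"][2]
t=[]
for ph in (25,30,36,42,48,54,60,65,70,75,80,85):
    f=np.radians(ph);out=.088*np.sin(f)-.007*np.cos(f)-.0095;z=.086+.088*np.cos(f)+.007*np.sin(f)
    t.append(pose(-72.2,0,r=-out,z=z-.0))
rows([*p,w],t)
E
```

```text
11.7 [0.4888 0.1536 0.168 ] [ 1.7987e+02 -4.0000e-02 -7.2350e+01] [ 0.4 -0.3 -1.1] [ 0.06 -0.02 -0.03] [ 39.4   8.1 -24.3  -0.  -57.7 -21.8]
lever dir away->strap ang -70.83832510895637 0.041213784172720126
[0, np.float64(-2.15), np.float64(0.08), np.float64(0.03), 0, 0, np.float64(-0.002)]
[0, np.float64(-2.86), np.float64(0.08), np.float64(0.33), 0, 0, np.float64(-0.002)]
[0, np.float64(-3.68), np.float64(0.08), np.float64(0.77), 0, 0, np.float64(-0.002)]
[0, np.float64(-4.44), np.float64(0.08), np.float64(1.3), 0, 0, np.float64(-0.002)]
[0, np.float64(-5.14), np.float64(0.09), np.float64(1.9), 0, 0, np.float64(-0.002)]
[0, np.float64(-5.78), np.float64(0.09), np.float64(2.56), 0, 0, np.float64(-0.002)]
[0, np.float64(-6.34), np.float64(0.09), np.float64(3.3), 0, 0, np.float64(-0.002)]
[0, np.float64(-6.75), np.float64(0.09), np.float64(3.95), 0, 0, np.float64(-0.002)]
[0, np.float64(-7.1), np.float64(0.09), np.float64(4.64), 0, 0, np.float64(-0.002)]
[0, np.float64(-7.39), np.float64(0.09), np.float64(5.35), 0, 0, np.float64(-0.002)]
[0, np.float64(-7.61), np.float64(0.09), np.float64(6.09), 0, 0, np.float64(-0.002)]
[0, np.float64(-7.77), np.float64(0.09), np.float64(6.84), 0, 0, np.float64(-0.002)]
```

View pics/side7.png

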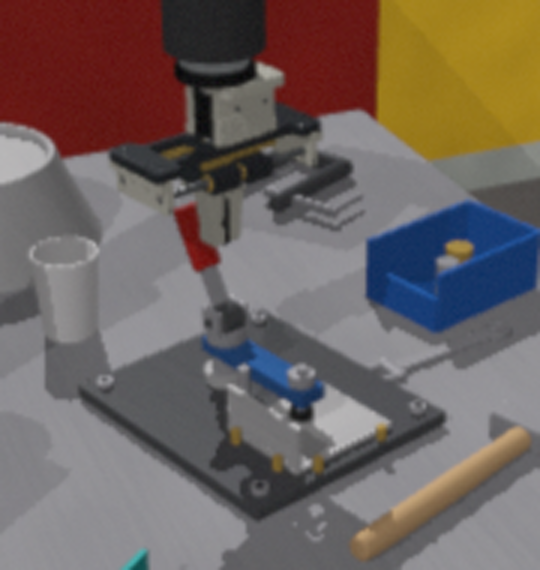

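View pics/top7.png

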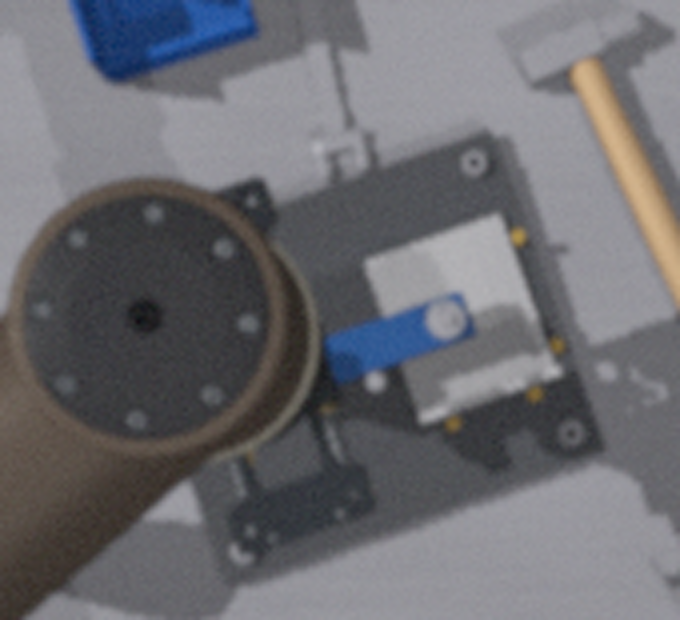

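Emit:
move_arm(commands=[[0,-1.2,0.1,0,0,0,0],[0,-2.15,0.1,0.05,0,0,0],[0,-2.9,0.1,0.3,0,0,0],[0,-3.7,0.1,0.8,0,0,0],[0,-4.4,0.1,1.3,0,0,0],[0,-5.1,0.1,1.9,0,0,0],[0,-5.5,0.1,2.2,0,0,0],[0,-5.8,0.1,2.6,0,0,0]])

```text
clock: 12.8
tool_pos: [0.4705, 0.2097, 0.1431]
orientation: [-180.0, 0.0, -72.3]
force: [0.5, 0.3, 4.8]
opening: 0.0004
```

```bash
python3 look.py 8 side; python3 - <<'E'
from h import *
from plant import sensors
import pickle
o=sensors.get_obs()
T=pickle.load(open("s7.pkl","rb"))["top"]
g=ray(T,447/4+140,318/4+110,.076);v=g[:2]-P;print("strap ang",np.degrees(np.arctan2(v[1],v[0])),np.linalg.norm(v))
p=o["tool_pos"];w=o["orientation"][2]
t=[]
for ph in (58,62,66,70,74,78,82,85):
    f=np.radians(ph);out=.088*np.sin(f)-.007*np.cos(f)-.0095;z=.086+.088*np.cos(f)+.007*np.sin(f)
    t.append(pose(-72.2,0,r=-out,z=z-.0))
rows([*p,w],t)
E
```

```text
12.8 [0.4705 0.2097 0.1431] [-1.7998e+02  1.0000e-02 -7.2280e+01] [0.5 0.3 4.8] [ 0.12 -0.16  0.02] [ 45.9   9.7 -26.    0.  -54.3 -28.2]
strap ang -72.2190555747967 0.11375564335922969
[0, np.float64(-0.27), np.float64(-0.03), np.float64(0.4), 0, 0, np.float64(-0.002)]
[0, np.float64(-0.62), np.float64(-0.03), np.float64(0.91), 0, 0, np.float64(-0.002)]
[0, np.float64(-0.93), np.float64(-0.03), np.float64(1.44), 0, 0, np.float64(-0.002)]
[0, np.float64(-1.21), np.float64(-0.03), np.float64(1.99), 0, 0, np.float64(-0.002)]
[0, np.float64(-1.44), np.float64(-0.03), np.float64(2.56), 0, 0, np.float64(-0.002)]
[0, np.float64(-1.64), np.float64(-0.02), np.float64(3.14), 0, 0, np.float64(-0.002)]
[0, np.float64(-1.79), np.float64(-0.02), np.float64(3.74), 0, 0, np.float64(-0.002)]
[0, np.float64(-1.88), np.float64(-0.02), np.float64(4.19), 0, 0, np.float64(-0.002)]
```

View pics/side8.png

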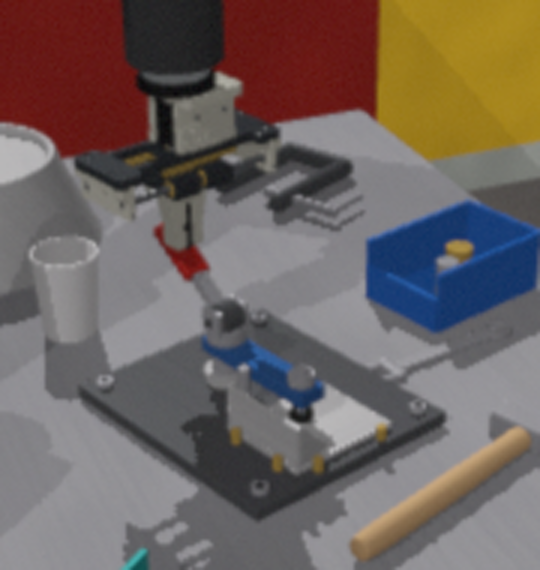

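The strap angle measures −72.2° (home), and the lever follows the fingers. Now I'll push it on down.

Emit:
move_arm(commands=[[0,-0.3,0,0.4,0,0,0],[0,-0.6,0,0.9,0,0,0],[0,-0.9,0,1.4,0,0,0],[0,-1.2,0,2,0,0,0],[0,-1.4,0,2.5,0,0,0],[0,-1.6,0,3,0,0,0],[0,-1.7,0,3.5,0,0,0],[0,-1.8,0,3.9,0,0,0]])

```text
clock: 13.85
tool_pos: [0.4649, 0.2269, 0.1041]
orientation: [-180.0, 0.0, -72.3]
force: [-1.4, 2.4, 5.8]
opening: 0.0008
```

Emit:
move_arm(commands=[[0,0,0,0.1,0,0,0],[0,0,0,0.2,0,0,0],[0,0,0,0.3,0,0,0],[0,0,0,0.4,0,0,0],[0,0,0,0.4,0,0,0],[0,0,0,0.4,0,0,0],[0,0,0,0.4,0,0,0],[0,0,0,0.4,0,0,0]])

```text
clock: 14.85
tool_pos: [0.465, 0.2271, 0.1003]
orientation: [-180.0, 0.1, -72.3]
force: [-2.2, 3.9, 7.0]
opening: 0.0006
```

```bash
python3 look.py 9 side
```

```text
14.85 [0.465  0.2271 0.1003] [-1.7996e+02  5.0000e-02 -7.2290e+01] [-2.2  3.9  7. ] [1.49 0.74 0.04] [ 47.8  12.8 -28.7  -0.  -48.5 -30. ]
```

View pics/side9.png

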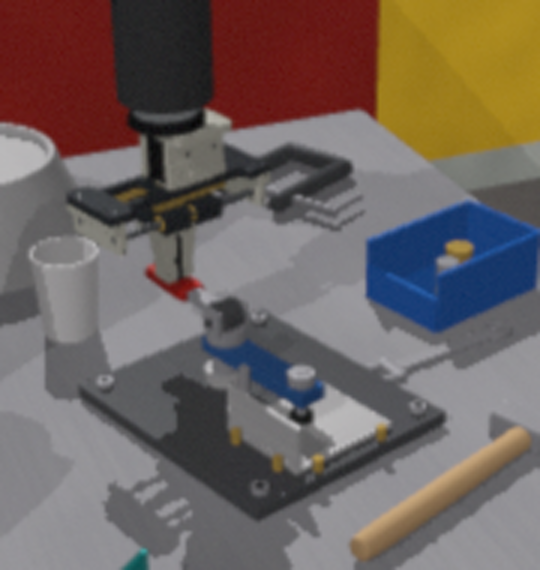

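Emit:
move_arm(commands=[[0,0,0,0.1,0,0,0],[0,0,0,0.2,0,0,0],[0,0,0,0.3,0,0,0],[0,0,0,0.4,0,0,0],[0,0,0,0.4,0,0,0],[0,0,0,0.4,0,0,0],[0,0,0,0.4,0,0,0],[0,0,0,0.4,0,0,0]])

```text
clock: 15.9
tool_pos: [0.4652, 0.2274, 0.0994]
orientation: [-179.9, 0.1, -72.2]
force: [-15.1, 1.3, 36.2]
opening: 0.0008
```

Emit:
move_arm(commands=[[0,0,0,-0.3,0,0,0],[0,0,0,-0.8,0,0,0],[0,0,0,-2,0,0,0],[0,0,0,-4,0,0,0],[0,0,0,-7,0,0,0],[0,0,0,-10,0,0,0],[0,0,0,-13,0,0,0],[0,0,0,-15,0,0,0]])

```text
clock: 16.9
tool_pos: [0.465, 0.2262, 0.2478]
orientation: [-180.0, 0.0, -72.3]
force: [-0.4, 1.1, -0.3]
opening: 0.0004
```

Emit:
move_arm(commands=[[0,0,-4,0,0,0,0],[0,-2,-8,0,0,0,0],[0,-4,-12,0,0,0,0],[0,-6,-16,0,0,0,0],[0,-10,-18,0,0,0,0],[0,-14,-18,0,0,0,0],[0,-18,-18,0,0,0,0],[0,-18,-18,0,0,0,0]])

```text
clock: 17.9
tool_pos: [0.5804, 0.4547, 0.245]
orientation: [179.9, -0.1, -72.2]
force: [0.4, -0.3, -0.6]
opening: 0.0004
```

```bash
python3 look.py 10 side top
```

```text
17.9 [0.5804 0.4547 0.245 ] [ 1.7989e+02 -6.0000e-02 -7.2150e+01] [ 0.4 -0.3 -0.6] [ 0.02 -0.03 -0.01] [ 53.1  26.   11.5  -0.  -75.6 -35.3]
```

View pics/side10.png

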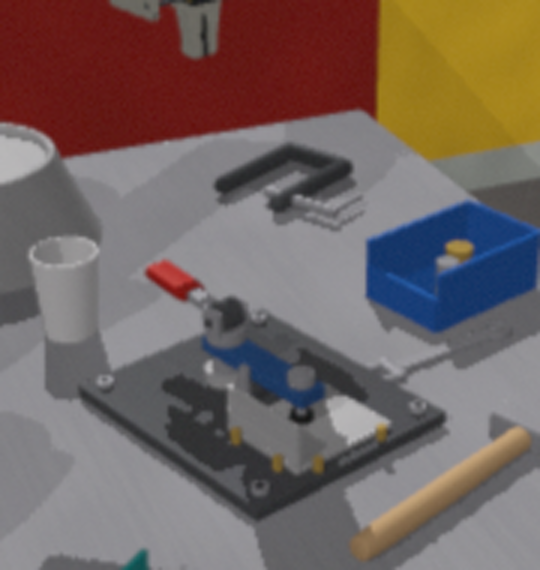

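View pics/top10.png

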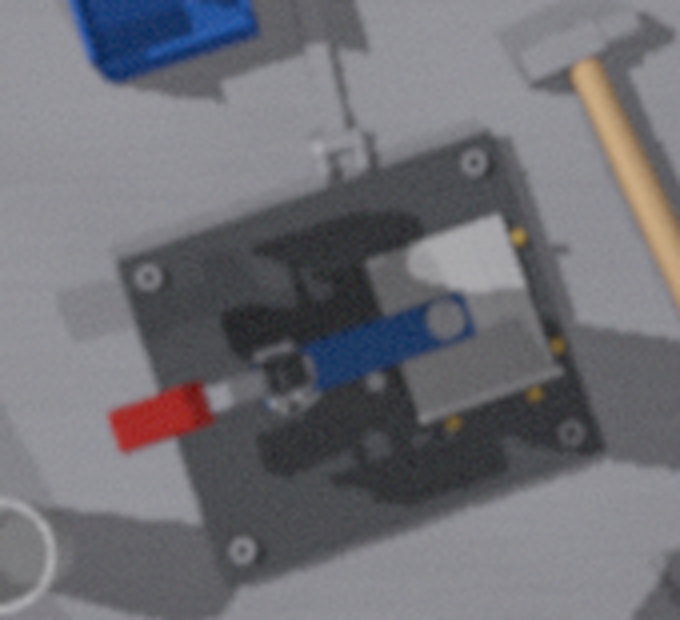

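```bash
python3 - <<'E'
from h import *
import pickle,cv2
d=pickle.load(open("s10.pkl","rb"))
def cen(s):
    h=cv2.cvtColor(s["frame"],cv2.COLOR_RGB2HSV);m=((h[...,0]<8)|(h[...,0]>172))&(h[...,1]>140)&(h[...,2]>60)
    m=m.astype(np.uint8);
    n,l,st,c=cv2.connectedComponentsWithStats(m)
    return [(st[i],c[i].round(1)) for i in range(1,n) if 60<st[i][4]<2000]
for n in("top","side"):
    print(n,cen(d[n]))
    for ph in(70,75,80,85):
        f=np.radians(ph);u=np.array([np.cos(np.radians(107.8)),np.sin(np.radians(107.8))])
        print(ph,proj(d[n],[*(P+.0825*np.sin(f)*u),.086+.0825*np.cos(f)]).round(1))
T=d["top"];g=ray(T,447/4+140,318/4+110,.076);v=g[:2]-P;print("strap",np.degrees(np.arctan2(v[1],v[0])))
d0=pickle.load(open("s0.pkl","rb"))
for p in[(462,150),(313,200),(527,322)]: print((np.array(p)/4.4+[160,130]-[140,110])*4)
E
```

```text
top [(array([168, 206,  25,  16, 241], dtype=int32), array([179.9, 213.7]))]
70 [180.7 213.5]
75 [180.3 213.8]
80 [180.2 214.1]
85 [180.3 214.2]
side [(array([199, 157,  17,  13, 112], dtype=int32), array([206.9, 162.8]))]
70 [207.  156.6]
75 [206.6 158.4]
80 [206.4 160.3]
85 [206.3 162.2]
strap -72.2190555747967
[500.         216.36363636]
[364.54545455 261.81818182]
[559.09090909 372.72727273]
```

```bash
python3 -c "
from plant import job;print(job.close_job())"
```

```text
the job is handed in; nothing more can be done
None
```

I pushed the strap home with the shut fingers while the lever stayed up. I then pushed the lever down onto its stop, backed off and handed the job in at about 18 s.

**Last checks**
- **Strap:** it stopped dead against the pin with the push at about 14 N. The top view puts it at −72.2° in the world frame, the same as the fixture's −y.
- **Lever:** it stopped hard, the force jumping from 7 to 36 N. The fingertip height at that point fits about 85° from vertical, which is fully down.
- **Bracket, hammer, wrench, cup:** the bracket's corners are at the same pixels as at the start. The hammer, wrench and cup look unmoved in the last pictures.
- **Robot:** it is clear of everything, with the tool at z = 0.245 m and no contact force.

**What disagreed**
- **Side camera:** it reads about 1–2 pixels off against the arm and the top view, so I relied on the top camera. With that correction it puts the lever at roughly 82° (within about 4°). That agrees with fully down but does not confirm it.
- **Sideways force:** the last press on the lever also showed about 15 N sideways that I did not explain. It acted toward the strap's stop and did no harm I could see.

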